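# Eject a stuck reader tray through its release hole

### The job

The tray of the grey flight-data reader is locked shut with a circuit board inside. Take the red hex driver out of its stand, push its tip down through the orange-ringed release hole in the reader's top and feel for the hidden spring catch, pressing gently (the driver must never bear on the reader with 15 N or more) until the tray springs out; then put the driver back in its stand, tip down and fully home, and let go. Leave the other things on the bench where they are.

Things in the scene. Friction and masses are not known exactly. Their poses are not given: they have to be found in the camera images.
- release_hole (a point): Centre of the release hole's mouth in the reader's flat top, 60 mm above the bench. Round, 8 mm across, straight down through the 6 mm top, an orange ring painted round it; on the reader's middle line, 25 mm from its rear edge. Axes are the reader's. The hidden cap sits 19 to 37 mm below the mouth: how deep varies, cannot be seen and is not reported.
- tray (a joint): How far the tray has sprung out, in m: 0 locked, 0.035 fully out (towards the reader's -x); it stays out. The cap under the hole meets the driver's tip with about 4 N, rising to 6 N; after some 5 mm of travel it lets the tray go, whose own spring drives it out. 7 mm below its rest height the cap meets a hard stop, where the force shoots up.
- tray_front (a point): Middle of the tray's blue front plate (90 mm wide, 24 mm high) on the reader's -x face, 20 mm above the bench; axes as the reader's.
- driver_grip (a point): Point on the axis of the red hex driver to hold it by, in its round red handle, 18 mm across there. The handle's end lies 41.5 mm beyond this point, its shoulder 53 mm before it, the tip 131.5 mm before it. Its y axis points from tip to handle's end: up while it stands. It starts in the stand, tip down, the handle's shoulder on the stand's top.
- driver_tip (a point): The rounded tip of the red driver. A straight steel shank 4.4 mm across runs 78.5 mm from the handle's shoulder to here. Axes as driver_grip.
- stand_mouth (a point): Centre of the mouth of the bore in the top of the stand, a fixed aluminium block 44 x 44 x 82 mm high on a dark 70 mm foot plate. The bore is round, 8 mm across, and goes all the way down; the shank drops in until the handle's shoulder rests on the stand's top, the tip then about 78 mm below the mouth. z is up.
- blue_driver: Blue-handled hex driver lying on the bench, 163 mm long, not to be disturbed; origin at the middle of its underside, y along it towards the handle.
- solder_reel: Blue reel of solder lying flat, about 53 mm wide, 32 mm high, not to be disturbed; origin in its underside.
- battery_pack: Battery pack lying flat, 36 x 110 x 30 mm with its leads, not to be disturbed; origin in its underside.
- cutters: Blue flush cutters lying flat, 30 x 114 x 10 mm, not to be disturbed; origin at the middle of the underside.
- bottle: Plastic bottle with a red cap, 47 mm across, 96 mm high, standing, not to be disturbed; origin at the centre of its underside.
- driver: The red driver's body frame (173 mm long, 60 to 90 g), 45 mm from driver_grip towards the tip and 9 mm off the axis; y as there. Grasp it at driver_grip.
- reader: The reader: a fixed light-grey box, 110 (x) x 100 (y) x 60 mm high, with a black front panel and a blue tray in its -x face. Origin at the centre of its underside. Inside, right under the release hole, is the flat cap (22 mm across) of a spring catch that pushes straight down.
Not all that is in view belongs to the job. Leave any brown look-alike of the part that bears stand_mouth alone.

How it is judged:
By the outcome, as a careful person would: the job done as asked, in the order asked, and still so for the second after the job is handed in, with the robot touching nothing.
It also fails if it takes over 61 s, if anything falls off the work surface, if the arm or the gripper's body presses on something with over 40 N, if the wrist force passes 120 N, or if a joint passes its speed limit or range.

### The arm

A 6-joint arm with a two-finger parallel gripper is mounted at the origin on a cart in front of the work surface, level with it; the furniture and walls round the work are solid. World frame = base frame: x ahead of the robot, y to its left, z up, the work surface at z = 0. Lengths are in m, angles in rad, forces in N, time in s.
With the tool pointing down it reaches from about 0.35 to 0.975 m from the base axis. Payload 4.9 kg.
Tool frame: the origin (TCP) lies where the fingers leave the gripper's body, on its centre line; the fingertips stand 73 mm ahead of it and the grasp point (between the pads) lies 54 mm ahead of it (robot.finger_overhang is the distance from the TCP to the fingertips, in m); z points along the fingers, y is the line along which they close (so a half turn about z gives the same grasp; the last joint's range is limited). The gripper opens to 85 mm and grips with 20 to 120 N. Pads are 22 mm wide; open, the fingers measure 114 mm over their backs; the gripper's body (76 mm by 85 mm) begins 54 mm behind the grasp point. The pads swing forward as they close: fully open they stand 13 mm farther back than shut.
Start: joints at [-1.46, 0.053, 1.613, -0, 1.476, -0.119], TCP at [0.142, -0.609, 0.304] pointing down, gripper open.
Joint ranges: [-3.01, 3.01], [-1.01, 2.22], [0.06, 2.58], [-1.02, 4.17], [0.09, 2.62], [-3.14, 3.14]. Speed limits (rad/s): [2.57, 2.57, 3.14, 3.14, 3.14, 3.14].

### API

Orientations are given as a unit quaternion [w, x, y, z].
In Python, from cell import sensors, viewer, order, robot gives the robot as it stands.
- The arm moves only by the tool send_rows, never from a script. Its argument "rows" is text: rows parted by semicolons, each of 7 numbers parted by spaces: the shift along the world's x, y, z in m, then the turn, a rotation vector about the world's x, y, z in degrees, then the closure in counts, from 0 (fully open) to 255 (shut). A call has 1 to 8 rows; each row shifts and turns the commanded pose from where the row before left it; what a row does not reach is not made up. A row lasts 1/10 s, in which the tool goes at most 50 mm and 8.59 degrees, less where a joint would pass 70% of its speed; a pose out of reach is approached as far as the arm can. A call is refused whole if a number of a shift passes 0.05 or a number of a turn 8.59, either way. A call with a gripper value outside its range is refused whole. The fingers move at their own pace and stop on an object; the grip force is fixed at half the most. Time passes only in rows, so rows that do not move let the fingers close. It gives the time, the measured TCP pose, the force, the opening and the grip force at its end, in the units of the state.
- sensors.observe(): the state, without advancing time (a new reading comes with each control period).
- viewer.get_image(name): name is "scene" or "top"; returns the picture (384x512x3 uint8, red, green, blue); there is no depth.
- viewer.camera_info(name): a dict with "intrinsics" (3x3 intrinsics, pixels), "view" (4x4, takes a point from world to camera coordinates). Camera axes: x right, y up, looking along -z (the intrinsics and any distortion apply to the point x, -y, -z); pixel columns grow to the right and rows downward; lengths in m; the calibration is good to about 2 mm. A picture is of the moment at which its call begins. camera_info takes no time and is no camera call.
- order.sign_off(): hands the job in; it is judged then, once.
The state is a dict: "clock": time; "q": joint angles; "dq": joint speeds; "joint_torque": joint torques, N m; "tool_pos": TCP position; "eef_rot": TCP orientation; "wrist_force": force on the tool from outside, world axes, zero at the start; "moment": the same for the moment, N m; "grip_width": finger opening in m; "gripper_force": force on a finger pad.
Only numpy, scipy, OpenCV 4.12 (cv2) and the standard library are available. Lean on these libraries where they do the work, as an engineer would, in place of code of your own. Each camera call takes 0.05 s, during which the arm holds its last target. There are 200 camera calls.

## Working session

There is one attempt and no reset: what is moved stays moved. The work goes in short steps, Python scripts to look and compute and a tool call to move; the robot and the scene stay as the last step left them, time stands still between calls to the robot, and variables do not carry over. Pictures are saved under pics/ and viewed, at most 10 in all, crops included, and the job is handed in when it is done.

Besides the shell and the picture viewer there is one more tool, called after ">>>" as name(argument=value, ...) on one line, values as JSON. send_rows: Moves the arm, as the interface text tells. Its arguments: {"type":"object","properties":{"rows":{"type":"string"}},"required":["rows"]}

```bash
mkdir -p pics; ls; python3 - <<'E'
from cell import sensors, viewer
import cv2,numpy as np
for n in("scene","top"):
    im=viewer.get_image(n); cv2.imwrite(f"pics/{n}0.png",im[:,:,::-1])
    i=viewer.camera_info(n); print(n,np.round(i["intrinsics"],1).tolist(),np.round(i["view"],4).tolist(),[k for k in i])
print(sensors.observe())
E
```

```text
pics
scene [[360.4, 0.0, 252.7], [0.0, 360.4, 191.8], [0.0, 0.0, 1.0]] [[-0.8498, -0.527, 0.0046, 0.4549], [0.404, -0.6458, 0.6479, -0.2808], [-0.3385, 0.5525, 0.7617, -0.7719], [0.0, 0.0, 0.0, 1.0]] ['intrinsics', 'view']
top [[364.3, 0.0, 261.9], [0.0, 364.3, 192.0], [0.0, 0.0, 1.0]] [[0.0065, -1.0, -0.0055, -0.0225], [0.9861, 0.0055, 0.1663, -0.5443], [-0.1662, -0.0065, 0.9861, -1.0741], [0.0, 0.0, 0.0, 1.0]] ['intrinsics', 'view']
{'clock': 0.1, 'q': array([-1.45998445e+00,  5.33135070e-02,  1.61416663e+00, -6.89600296e-06,
        1.47599102e+00, -1.19006909e-01]), 'dq': array([-0.00037119, -0.00323   , -0.00266063, -0.00026525,  0.00136098,
       -0.000751  ]), 'joint_torque': array([ 4.81812572e-05, -3.94905567e+01, -3.71363282e+01, -1.72828254e-04,
        3.92266302e-03,  1.04155635e-05]), 'tool_pos': array([ 0.14232258, -0.60813799,  0.30276584]), 'eef_rot': array([-9.39258911e-04,  9.93404701e-01,  1.14656957e-01,  4.16411413e-07]), 'wrist_force': array([-0.39605883,  0.03409573, -0.75384579]), 'moment': array([-0.05006068,  0.06151084, -0.04309028]), 'gripper_force': 0.0, 'grip_width': 0.08539695304418554}
```

View pics/scene0.png

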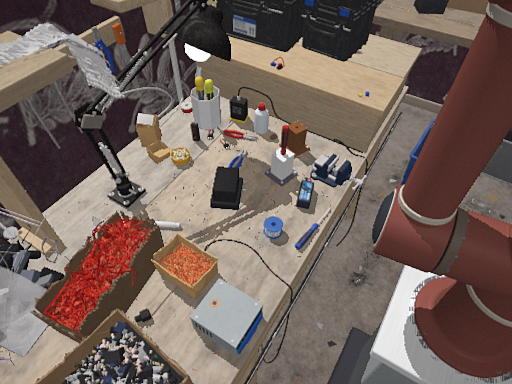

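View pics/top0.png

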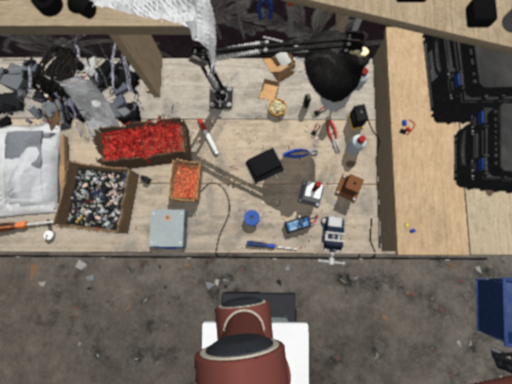

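Scene shows the red driver in the aluminium stand near (284,150), and the grey reader near (228,315) with the ring at (216,302) and blue tray facing the robot. Top view has the stand at (313,192) and the reader at (168,228); the brown look-alike is at (349,187).

```bash
cat > h.py <<'E'
from cell import sensors, viewer
import cv2,numpy as np
def cam(n):
    i=viewer.camera_info(n); return np.array(i["intrinsics"]),np.array(i["view"])
def ray(n,u,v):
    K,V=cam(n); d=np.linalg.inv(K)@[u,v,1]; d=V[:3,:3].T@(d*[1,-1,-1]); return -V[:3,:3].T@V[:3,3],d
def plane(n,u,v,z):
    o,d=ray(n,u,v); return o+d*(z-o[2])/d[2]
def proj(n,p):
    K,V=cam(n); c=V[:3,:3]@p+V[:3,3]; q=K@(c*[1,-1,-1]); return q[:2]/q[2]
def tri(a,b):
    (o1,d1),(o2,d2)=ray("scene",*a),ray("top",*b)
    t=np.linalg.lstsq(np.c_[d1,-d2],o2-o1,rcond=None)[0]; p,q=o1+t[0]*d1,o2+t[1]*d2
    return (p+q)/2,np.linalg.norm(p-q)
def blobs(im,lo,hi,box,amin=3):
    u0,v0,u1,v1=box; h=cv2.cvtColor(im[v0:v1,u0:u1],cv2.COLOR_RGB2HSV)
    m=cv2.inRange(h,lo,hi); n,l,s,c=cv2.connectedComponentsWithStats(m)
    return [(s[k][:4]+[u0,v0,0,0],s[k][4],np.round(c[k]+[u0,v0],2)) for k in range(1,n) if s[k][4]>=amin]
E
python3 - <<'E'
from h import *
s=cv2.imread("pics/scene0.png");t=cv2.imread("pics/top0.png")
a=cv2.resize(s[120:190,255:335],None,fx=5,fy=5,interpolation=2)
b=cv2.resize(s[270:360,180:275],None,fx=4,fy=4,interpolation=2)[:350,:400]
c=cv2.resize(t[165:220,290:370],None,fx=5,fy=5,interpolation=2)
d=cv2.resize(t[200:255,140:195],None,fx=5,fy=5,interpolation=2)
W=np.zeros((600,800,3),np.uint8)
for im,(r,q) in((a,(0,0)),(b,(0,400)),(c,(325,0)),(d,(325,400))):
    h,w=min(im.shape[0],600-r),min(im.shape[1],800-q); 
    if r==0:h=min(h,325)
    W[r:r+h,q:q+w]=im[:h,:w]
cv2.imwrite("pics/crops.png",W)
s=s[:,:,::-1].copy();t=t[:,:,::-1].copy()
for n,im,br,bo in(("scene",s,(270,115,300,165),(190,280,270,330)),("top",t,(300,175,330,205),(145,200,192,252))):
    print(n,"red",blobs(im,(0,150,60),(6,255,255),br),"red2",blobs(im,(172,150,60),(180,255,255),br))
    print(n,"orange",blobs(im,(3,70,80),(22,255,255),bo))
E
```

```text
scene red [(array([282, 149,   4,   6]), np.int32(11), array([283.45, 151.18]))] red2 [(array([283, 126,   6,  11]), np.int32(29), array([285.21, 129.28])), (array([284, 138,   2,   3]), np.int32(3), array([284.33, 139.  ])), (array([282, 146,   4,   4]), np.int32(9), array([283.22, 147.56])), (array([281, 151,   4,   1]), np.int32(4), array([282.5, 151. ]))]
scene orange [(array([190, 280,  21,  19]), np.int32(241), array([197.13, 286.64])), (array([210, 299,   9,   8]), np.int32(37), array([214.35, 302.54])), (array([266, 324,   4,   6]), np.int32(15), array([268.07, 327.13]))]
top red [(array([315, 182,   5,   5]), np.int32(19), array([317.37, 184.11]))] red2 []
top orange [(array([172, 200,  20,   3]), np.int32(42), array([181.55, 200.62])), (array([165, 215,   5,   6]), np.int32(22), array([166.91, 217.36]))]
```

View pics/crops.png

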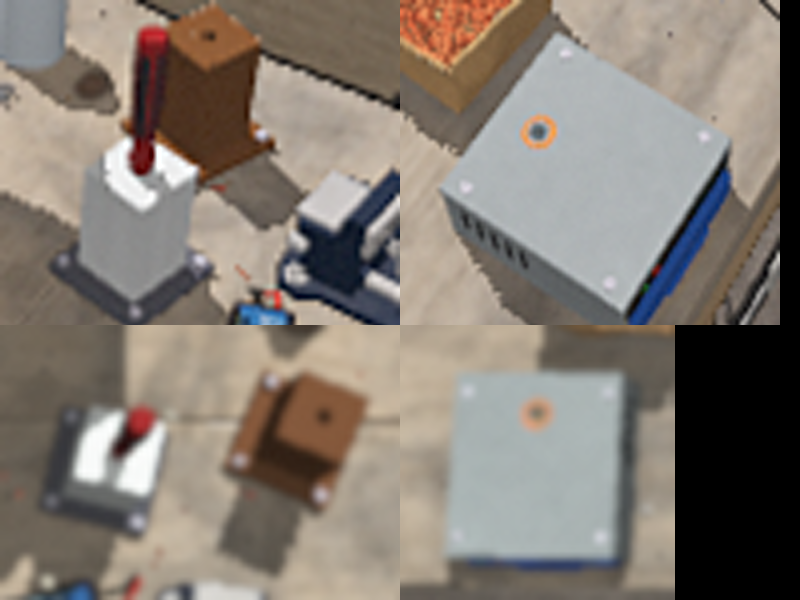

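```bash
python3 - <<'E'
from h import *
np.set_printoptions(precision=4,suppress=True)
s=cv2.imread("pics/scene0.png")[:,:,::-1].copy();t=cv2.imread("pics/top0.png")[:,:,::-1].copy()
print("ring tri",tri((214.3,302.5),(166.95,217.3)),plane("scene",214.3,302.5,.06),plane("top",166.95,217.3,.06))
print("handle end",tri((284.9,126.6),(317.6,184.0)),plane("scene",284.9,126.6,.1765),plane("top",317.6,184,.1765))
print("shoulder scene",plane("scene",282.9,151.5,.084))
# grey reader top in top view, stand top
for nm,n,im,box,lo,hi,z in(("reader","top",t,(140,195,195,255),(80,8,100),(110,80,255),.06),("reader","scene",s,(185,270,275,360),(80,5,140),(115,60,255),.06),("stand","top",t,(298,175,330,208),(0,0,200),(180,40,255),.082),("stand","scene",s,(268,140,300,165),(0,0,200),(180,40,255),.082)):
    u0,v0,u1,v1=box; h=cv2.cvtColor(im[v0:v1,u0:u1],cv2.COLOR_RGB2HSV); m=cv2.inRange(h,lo,hi)
    c=max(cv2.findContours(m,0,2)[0],key=cv2.contourArea) if nm=="reader" else cv2.findNonZero(m)
    p=np.array([plane(n,*(q[0]+[u0,v0]),z)[:2] for q in c],np.float32)
    print(nm,n,cv2.minAreaRect(p))
E
```

```text
ring tri (array([0.4634, 0.2654, 0.0597]), np.float64(8.093927538791277e-05)) [0.4634 0.2655 0.06  ] [0.4634 0.2653 0.06  ]
handle end (array([ 0.5454, -0.1707,  0.1784]), np.float64(0.0011569981413831983)) [ 0.547  -0.1728  0.1765] [ 0.5452 -0.1712  0.1765]
shoulder scene [ 0.549 -0.179  0.084]
reader top ((0.43052858114242554, 0.26357585191726685), (0.1102779284119606, 0.09999997168779373), 0.02366388775408268)
reader scene ((0.43314453959465027, 0.26607048511505127), (0.10062065720558167, 0.11035701632499695), 89.57325744628906)
stand top ((0.5455867052078247, -0.17245636880397797), (0.04517609253525734, 0.04194549098610878), 75.09162902832031)
stand scene ((0.5475740432739258, -0.17377907037734985), (0.044182565063238144, 0.04594651982188225), 76.98036193847656)
```

>>> send_rows(rows="0.033 0.036 0 0 0 -6.6 0;0.033 0.036 0 0 0 -6.6 0;0.033 0.036 0 0 0 0 0;0.033 0.036 0 0 0 0 0;0.033 0.036 0 0 0 0 0;0.033 0.036 0 0 0 0 0;0.033 0.036 0 0 0 0 0;0.033 0.036 0 0 0 0 0")

```text
clock: 0.9
tool_pos: [0.4072, -0.3187, 0.3035]
eef_rot: [-0.0, 1.0, -0.0, -0.0]
wrist_force: [1.3, -1.3, 0.1]
grip_width: 0.0854
gripper_force: 0.0
```

>>> send_rows(rows="0.033 0.036 0 0 0 0 0;0.033 0.036 0 0 0 0 0;0.033 0.036 0 0 0 0 0;0.03 0.03 0 0 0 0 0;0 0 0 0 0 0 0;0 0 0 0 0 0 0")

```text
clock: 1.5
tool_pos: [0.5355, -0.1817, 0.3032]
eef_rot: [-0.0, 1.0, 0.001, -0.001]
wrist_force: [-0.6, -0.8, -0.2]
grip_width: 0.0858
gripper_force: 0.0
```

>>> send_rows(rows="0.0105 0.009 0 0 0 0 0;0 0 -0.03 0 0 0 0;0 0 -0.03 0 0 0 0;0 0 -0.03 0 0 0 0;0 0 -0.024 0 0 0 0;0 0 0 0 0 0 0")

```text
clock: 2.1
tool_pos: [0.5433, -0.1733, 0.1853]
eef_rot: [-0.002, 1.0, -0.001, -0.004]
wrist_force: [0.1, 0.7, -0.3]
grip_width: 0.0854
gripper_force: 0.0
```

```bash
python3 - <<'E'
from h import *
print(sensors.observe()["tool_pos"])
s=viewer.get_image("scene")[:,:,::-1];t=viewer.get_image("top")[:,:,::-1]
cv2.imwrite("pics/g.png",np.hstack([cv2.resize(s[90:190,240:340],None,fx=4,fy=4),cv2.resize(t[150:250,265:365],None,fx=4,fy=4)]))
E
```

```text
[ 0.54329008 -0.17327434  0.18533312]
```

View pics/g.png

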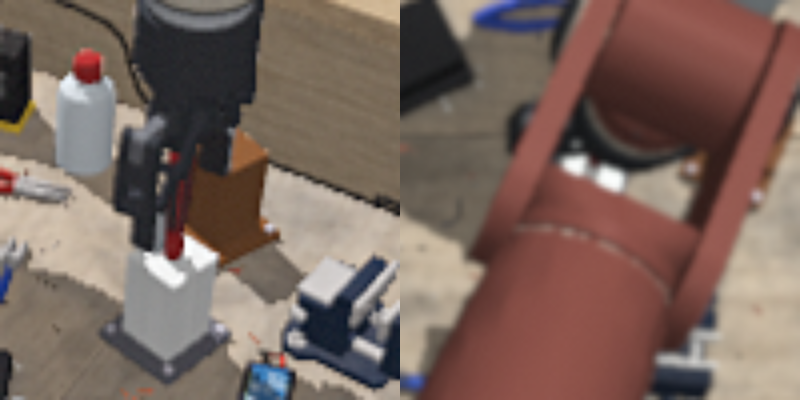

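The handle (scene crop 175,205) sits between the open fingers. I'll trim the pose and close.

>>> send_rows(rows="0.0025 0.001 0.004 0 0 0 0;0 0 0 0 0 0 0;0 0 0 0 0 0 0")

```text
clock: 2.5
tool_pos: [0.5493, -0.1729, 0.1959]
eef_rot: [0.001, 1.0, -0.0, 0.001]
wrist_force: [0.1, -0.2, 0.8]
grip_width: 0.0855
gripper_force: 0.0
```

>>> send_rows(rows="0 0 0 0 0 0 120;0 0 0 0 0 0 180;0 0 0 0 0 0 255;0 0 0 0 0 0 255;0 0 0 0 0 0 255;0 0 0 0 0 0 255;0 0 0 0 0 0 255;0 0 0 0 0 0 255")

```text
clock: 3.3
tool_pos: [0.5483, -0.1725, 0.1939]
eef_rot: [-0.0, 1.0, -0.0, -0.0]
wrist_force: [0.2, 0.1, 0.4]
grip_width: 0.0162
gripper_force: 58.3
```

```bash
python3 -c "
from h import *
for k in range(1):print(sensors.observe())"
```

```text
{'clock': 3.3, 'q': array([-4.34299025e-01,  2.74573914e-02,  1.82850028e+00,  5.71147886e-06,
        1.28569232e+00,  1.13708276e+00]), 'dq': array([-0.00116274, -0.00058264,  0.00020066,  0.00317479,  0.00074139,
        0.00014906]), 'joint_torque': array([-6.01734943e-02, -3.54982173e+01, -3.44284344e+01, -1.92149577e-02,
       -1.01684688e-01, -1.09773933e-03]), 'tool_pos': array([ 0.54834502, -0.17254688,  0.19393164]), 'eef_rot': array([-1.45430563e-05,  9.99999957e-01, -2.93530079e-04, -2.48610794e-05]), 'wrist_force': array([0.23675942, 0.1074225 , 0.42727876]), 'moment': array([0.04535372, 0.07172121, 0.0180546 ]), 'gripper_force': 58.34563221595474, 'grip_width': 0.016196427347100896}
```

>>> send_rows(rows="0 0 0.01 0 0 0 255;0 0 0.015 0 0 0 255;0 0 0.02 0 0 0 255;0 0 0.02 0 0 0 255;0 0 0.02 0 0 0 255;0 0 0.02 0 0 0 255;0 0 0.01 0 0 0 255;0 0 0 0 0 0 255")

```text
clock: 4.1
tool_pos: [0.5492, -0.1729, 0.312]
eef_rot: [0.001, 1.0, -0.0, 0.002]
wrist_force: [-0.1, -0.5, -1.2]
grip_width: 0.0163
gripper_force: 58.4
```

>>> send_rows(rows="0 0.02 0 0 0 0 255;-0.01 0.04 0 0 0 0 255;-0.01 0.045 0 0 0 0 255;-0.01 0.045 0 0 0 0 255;-0.01 0.045 0 0 0 0 255;-0.01 0.045 0 0 0 0 255;-0.01 0.045 0 0 0 0 255;-0.01 0.045 0 0 0 0 255")

```text
clock: 4.9
tool_pos: [0.4772, 0.1591, 0.3078]
eef_rot: [0.0, 1.0, -0.0, -0.001]
wrist_force: [0.2, 1.3, -1.0]
grip_width: 0.0163
gripper_force: 58.6
```

>>> send_rows(rows="-0.01 0.045 0 0 0 0 255;-0.005 0.03 0 0 0 0 255;0 0.02 0 0 0 0 255;0 0 0 0 0 0 255;0 0 0 0 0 0 255;0 0 0 0 0 0 255;0 0 0 0 0 0 255;0 0 0 0 0 0 255")

```text
clock: 5.7
tool_pos: [0.4636, 0.2516, 0.3089]
eef_rot: [0.0, 1.0, -0.001, -0.0]
wrist_force: [-0.0, -0.6, -0.6]
grip_width: 0.0161
gripper_force: 58.7
```

```bash
python3 - <<'E'
from h import *
o=sensors.observe();print(o["tool_pos"],o["wrist_force"],o["eef_rot"],o["grip_width"])
s=viewer.get_image("scene")[:,:,::-1];t=viewer.get_image("top")[:,:,::-1]
cv2.imwrite("pics/s1.png",s);cv2.imwrite("pics/t1.png",t)
cv2.imwrite("pics/i1.png",np.hstack([cv2.resize(s[230:330,170:270],None,fx=4,fy=4),cv2.resize(t[150:250,120:220],None,fx=4,fy=4)]))
E
```

```text
[0.46357257 0.25162643 0.30885598] [-0.01491153 -0.6206082  -0.55822238] [ 4.02716556e-05  9.99999498e-01 -1.00067400e-03 -1.28992209e-05] 0.016141047994629475
```

View pics/i1.png

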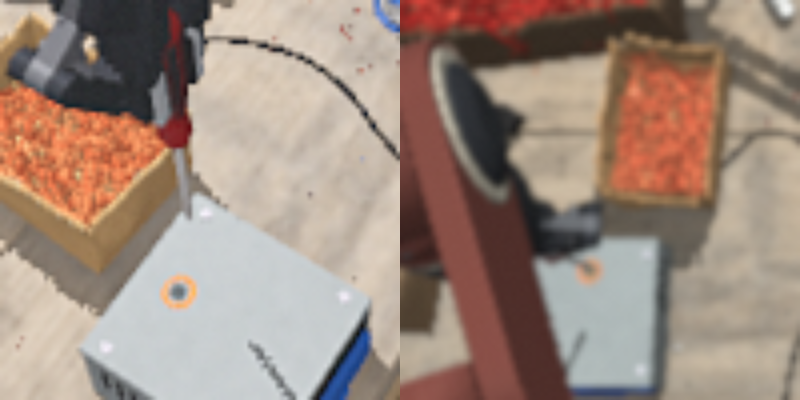

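Scene crop shows the driver held upright, tip at about (190,217), above the reader's rear edge; ring centre at (179,292). Align and descend to just above the hole.

>>> send_rows(rows="0.002 0.014 0 0 0 0 255;0 0 -0.015 0 0 0 255;0 0 -0.015 0 0 0 255;0 0 -0.015 0 0 0 255;0 0 0 0 0 0 255;0 0 0 0 0 0 255;0 0 0 0 0 0 255;0 0 0 0 0 0 255")

```text
clock: 6.6
tool_pos: [0.4658, 0.2666, 0.2649]
eef_rot: [-0.0, 1.0, -0.0, 0.001]
wrist_force: [0.7, -1.0, -1.0]
grip_width: 0.0163
gripper_force: 58.7
```

```bash
python3 - <<'E'
from h import *
np.set_printoptions(precision=4,suppress=True)
o=sensors.observe();p=o["tool_pos"];print(p,o["wrist_force"],o["eef_rot"])
s=viewer.get_image("scene")[:,:,::-1];t=viewer.get_image("top")[:,:,::-1]
cv2.imwrite("pics/s2.png",s);cv2.imwrite("pics/t2.png",t)
cv2.imwrite("pics/i2.png",np.hstack([cv2.resize(s[265:325,185:245],None,fx=6,fy=6),cv2.resize(t[195:245,145:195],None,fx=7,fy=7)[:350].copy() if 0 else cv2.resize(t[190:250,140:200],None,fx=6,fy=6)]))
print([proj(n,[.4634,.2654,z]) for n in("scene","top") for z in(.06,p[2]-.1904)])
E
```

```text
[0.4658 0.2666 0.2649] [ 0.7018 -1.0162 -1.0411] [-0.0003  1.     -0.0004  0.0008]
[array([214.3224, 302.4485]), array([213.7713, 299.4677]), array([166.9178, 217.289 ]), array([165.6334, 216.8104])]
```

View pics/i2.png

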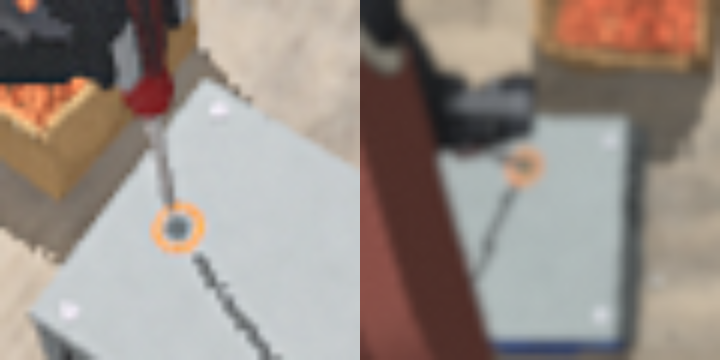

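```bash
cat > shank.py <<'E'
from h import *
import sys
np.set_printoptions(precision=3,suppress=True)
k,zt=sys.argv[1],float(sys.argv[2])
for n,f in(("scene","s"),("top","t")):
    d=np.abs(cv2.imread(f"pics/{f}{k}.png").astype(float)-cv2.imread(f"pics/{n}0.png")).sum(2)
    for z in np.arange(zt+.002,zt+.045,.005):
        u,v=proj(n,[.4634,.2654,z])
        if n=="scene":
            r=int(round(v));c=np.arange(int(u)-6,int(u)+8);w=d[r,c]; w=np.where(w>40,w,0); e=(w*c).sum()/max(w.sum(),1)-u
        else: # shank runs nearly horizontal in top: scan column
            cc=int(round(u));c=np.arange(int(v)-6,int(v)+8);w=d[c,cc]; w=np.where(w>40,w,0); e=(w*c).sum()/max(w.sum(),1)-v
        print(n,round(z,4),(round(u,1),round(v,1)),"err px %.2f"%e,w.astype(int))
E
python3 shank.py 2 .0745
```

```text
scene 0.0765 (np.float64(213.7), np.float64(299.0)) err px -0.24 [ 69  69  71  73  83   0 118   0  68  65  68  71  66  68]
scene 0.0815 (np.float64(213.5), np.float64(298.0)) err px -0.10 [ 69  67  67  72  73  87 177   0  65  73  71  68  66  72]
scene 0.0865 (np.float64(213.3), np.float64(296.9)) err px 0.24 [ 67  65  68  82   0 106 182  63  81  71  69  69  66  67]
scene 0.0915 (np.float64(213.1), np.float64(295.9)) err px 0.40 [ 69  67  73  85   0 101 178  60  76  68  74  65  71  67]
scene 0.0965 (np.float64(212.9), np.float64(294.8)) err px -0.37 [ 73  72  68  69  83   0 113 111  63  79  70  67  70  67]
scene 0.1015 (np.float64(212.7), np.float64(293.7)) err px -0.12 [ 65  70  68  71  85   0 128  85  62  76  69  69  70  70]
scene 0.1065 (np.float64(212.5), np.float64(292.5)) err px 0.03 [ 50  63  69  70  95  53 145   0  66  74  66  66  68  69]
scene 0.1115 (np.float64(212.3), np.float64(291.4)) err px 0.47 [ 53  55  68  78   0  91 153  65  80  70  67  66  73  66]
scene 0.1165 (np.float64(212.1), np.float64(290.3)) err px 0.80 [56 59 51 77  0 91 87 59 82 71 68 70 66 71]
top 0.0765 (
[... 376 characters left out ...]
4.1), np.float64(216.2)) err px -2.49 [366 398 390 266 119  96 128  69   0   0   0  46 117 149]
top 0.0965 (np.float64(163.6), np.float64(216.1)) err px -2.31 [366 398 390 266 119  96 128  69   0   0   0  46 117 149]
top 0.1015 (np.float64(163.1), np.float64(215.9)) err px -3.75 [305 384 409 418 325 181 138 144  62   0   0   0   0  43]
top 0.1065 (np.float64(162.7), np.float64(215.7)) err px -3.57 [305 384 409 418 325 181 138 144  62   0   0   0   0  43]
top 0.1115 (np.float64(162.2), np.float64(215.5)) err px -3.67 [301 357 375 399 363 231 154  96   0   0   0   0   0   0]
top 0.1165 (np.float64(161.7), np.float64(215.3)) err px -3.49 [301 357 375 399 363 231 154  96   0   0   0   0   0   0]
```

```bash
cat > shank.py <<'E'
from h import *
import sys
np.set_printoptions(precision=3,suppress=True,linewidth=150)
k,zt=sys.argv[1],float(sys.argv[2])
D={n:cv2.imread(f"pics/{f}{k}.png").astype(float).mean(2)-cv2.imread(f"pics/{n}0.png").astype(float).mean(2) for n,f in(("scene","s"),("top","t"))}
E=[]
for z in np.arange(zt+.002,zt+.04,.0025):
    u,v=proj("scene",[.4634,.2654,z]); r=int(round(v)); u-=(v-r)*(-.19)*0
    # expected column at this exact row
    zz=z+(v-r)/ (proj("scene",[.4634,.2654,z])[1]-proj("scene",[.4634,.2654,z+.001])[1])*.001
    u=proj("scene",[.4634,.2654,zz])[0]; c=np.arange(int(u)-5,int(u)+7); g=D["scene"][r,c]; w=np.abs(g-np.median(g)); w[w<8]=0
    E.append((w*c).sum()/w.sum()-u); print(r,round(u,2),"err %.2f"%E[-1],g.astype(int))
print("scene mean err px",np.median(E))
u,v=map(int,proj("top",[.4634,.2654,zt])); print("top around",u,v); print(D["top"][v-6:v+7,u-8:u+8].astype(int))
print(cv2.imread(f"pics/t{k}.png").mean(2)[v-6:v+7,u-8:u+8].astype(int))
E
python3 shank.py 2 .0745
```

```text
299 213.68 err -0.72 [ 23  23  24  27   3 -39   6  22  21  22  23  22]
299 213.68 err -0.72 [ 23  23  24  27   3 -39   6  22  21  22  23  22]
298 213.5 err -0.69 [ 22  22  24  24 -29 -58   0  21  24  23  22  22]
297 213.32 err -0.88 [ 21  22  27   7 -35 -60  21  27  23  23  23  22]
297 213.32 err -0.88 [ 21  22  27   7 -35 -60  21  27  23  23  23  22]
296 213.13 err -0.75 [ 22  24  28   0 -33 -59  20  25  22  24  21  23]
296 213.13 err -0.75 [ 22  24  28   0 -33 -59  20  25  22  24  21  23]
295 212.95 err -0.66 [ 24  22  23  27   3 -37 -37  21  26  23  22  23]
295 212.95 err -0.66 [ 24  22  23  27   3 -37 -37  21  26  23  22  23]
294 212.76 err -0.64 [ 23  22  23  28 -10 -42 -28  20  25  23  23  23]
294 212.76 err -0.64 [ 23  22  23  28 -10 -42 -28  20  25  23  23  23]
293 212.58 err -0.76 [ 21  23  23  31 -17 -48  -9  22  24  22  22  22]
293 212.58 err -0.76 [ 21  23  23  31 -17 -48  -9  22  24  22  22  22]
292 212.39 err -0.76 [ 18  24  26  28 -21 -52  22  28  23  22  22  22]
291 212.21 err -0.78 [ 18  22  26   8 -30 -51  21  26  23  22  22  24]
291 212.21 err -0.78 [ 18  22  26   
[... 1342 characters left out ...]
  77  95 131 166 181 183 183]
 [ 44  44  38  37  44  54  67  88 117 134 145 163 177 182 183 182]
 [ 60  61  56  64  74  97 115 135 157 169 171 175 179 182 182 182]
 [ 82  88  98 112 117 123 129 142 158 164 162 167 174 180 182 182]
 [130 138 147 156 155 143 127 128 136 138 138 149 163 175 182 182]
 [168 173 174 177 176 168 155 147 141 128 122 137 157 174 180 181]
 [180 180 179 180 181 179 177 172 163 146 135 145 163 175 181 181]
 [181 180 180 180 180 180 182 179 171 162 157 162 172 180 181 182]
 [179 180 180 180 179 181 182 175 164 162 171 175 178 181 182 183]
 [180 180 179 180 180 179 175 160 144 158 175 178 179 181 182 183]
 [179 178 179 178 179 175 161 136 138 164 178 180 180 180 181 182]]
```

>>> send_rows(rows="-0.001 -0.0012 0 0 0 0 255;0 0 -0.005 0 0 0 255;0 0 -0.005 0 0 0 255;0 0 0 0 0 0 255;0 0 0 0 0 0 255;0 0 0 0 0 0 255")

```text
clock: 7.3
tool_pos: [0.4644, 0.2653, 0.2539]
eef_rot: [0.0, 1.0, -0.0, 0.0]
wrist_force: [-0.3, -0.6, -1.3]
grip_width: 0.0163
gripper_force: 58.7
```

```bash
python3 - <<'E'
from h import *
cv2.imwrite("pics/s3.png",viewer.get_image("scene")[:,:,::-1]);cv2.imwrite("pics/t3.png",viewer.get_image("top")[:,:,::-1])
o=sensors.observe();print(o["clock"],o["tool_pos"],o["wrist_force"])
E
python3 shank.py 3 .0645|tail -27
```

```text
7.4 [0.46445833 0.26530315 0.25411019] [ 0.45306775  0.29071144 -1.00564836]
top around 166 217
[[-141 -134 -124 -120 -117 -114 -122 -128 -118 -106 -108 -101  -57  -15    2    6]
 [-140 -134 -128 -124 -123 -122 -131 -136 -129 -121 -119 -103  -54  -12    5    6]
 [-138 -137 -135 -132 -133 -132 -138 -136 -124 -108  -92  -71  -35   -5    5    6]
 [-133 -126 -129 -135 -136 -130 -116  -97  -82  -59  -38  -25   -9    3    6    5]
 [-117 -111 -113 -112 -108  -94  -69  -46  -31  -14   -3    1    3    5    5    5]
 [ -93  -91  -79  -63  -62  -60  -44  -28  -10    1    6    6    5    6    5    6]
 [ -45  -44  -30  -20  -19  -26  -29  -27  -13    2    4    5    5    6    5    6]
 [  -6   -6    0    3    2    1   -5  -10  -10    0    3    4    4    5    5    5]
 [   6    4    5    6    7    6    5   -2  -15   -8    2    7    6    5    6    6]
 [   7    6    5    4    6    5    3  -14  -30  -17    1    5    5    4    5    5]
 [   6    6    4    5    6    5   -2  -27  -34  -11    3    6    5    5    6    6]
 [   5    6    5    5    5    2  -14  -37  -23    0    5    6    5    5    6    6]
 [   3  
[... 247 characters left out ...]
  65  82 103 141 171 182 183]
 [ 42  48  45  39  38  45  59  77  89 110 133 148 166 180 183 182]
 [ 56  62  61  63  66  81 104 122 130 142 158 169 178 182 182 182]
 [ 79  81  94 111 112 115 125 131 132 136 150 164 176 181 182 183]
 [128 128 143 155 156 149 141 127 116 119 137 158 174 181 181 183]
 [167 167 173 177 177 175 167 150 133 130 145 164 176 180 182 183]
 [180 179 180 180 181 181 179 166 146 144 160 173 180 181 183 183]
 [181 180 179 179 180 181 179 160 139 150 170 177 180 181 182 183]
 [180 180 179 179 180 180 173 149 141 162 177 180 181 181 183 183]
 [178 179 178 179 180 178 160 139 153 174 180 180 180 181 182 183]
 [175 178 177 178 179 172 148 142 164 180 182 181 182 181 182 182]]
```

```bash
python3 shank.py 3 .0645|head -17 | grep -E "30|29|mean"
```

```text
301 214.05 err 0.59 [22 22 19 24 17  7 -4 21 22 19 21 21]
301 214.05 err 0.59 [22 22 19 24 17  7 -4 21 22 19 21 21]
300 213.87 err 0.53 [ 21  20  21  22  23  -2 -26 -39  11  19  22  21]
300 213.87 err 0.53 [ 21  20  21  22  23  -2 -26 -39  11  19  22  21]
299 213.68 err 0.33 [ 22  22  22  23  28 -13 -26 -15  20  23  23  22]
299 213.68 err 0.33 [ 22  22  22  23  28 -13 -26 -15  20  23  23  22]
298 213.5 err 0.50 [ 22  21  22  22  28 -21 -44 -20  20  24  22  21]
297 213.32 err 0.52 [ 21  22  22  25  24 -23 -57   1  24  23  23  22]
297 213.32 err 0.52 [ 21  22  22  25  24 -23 -57   1  24  23  23  22]
296 213.13 err 0.35 [ 22  22  22  25  11 -31 -58  20  25  23  20  22]
296 213.13 err 0.35 [ 22  22  22  25  11 -31 -58  20  25  23  20  22]
295 212.95 err 0.32 [ 21  21  22  21  26   0 -34 -35  20  25  22  22]
295 212.95 err 0.32 [ 21  21  22  21  26   0 -34 -35  20  25  22  22]
294 212.76 err 0.27 [ 24  21  22  22  29  -4 -37 -24  21  23  21  21]
294 212.76 err 0.27 [ 24  21  22  22  29  -4 -37 -24  21  23  21  21]
293 212.58 err 0.29 [ 20  23  21  23  29 -20 -42 -17  20  23  22  21]
scene mean err px 0.3524015717884055
```

>>> send_rows(rows="0 0 -0.001 0 0 0 255;0 0 -0.001 0 0 0 255;0 0 -0.001 0 0 0 255;0 0 0 0 0 0 255")

```text
clock: 7.8
tool_pos: [0.4643, 0.2652, 0.2506]
eef_rot: [0.0, 1.0, -0.0, -0.0]
wrist_force: [-0.2, -0.0, -1.2]
grip_width: 0.0161
gripper_force: 58.7
```

>>> send_rows(rows="0.0006 0 0 0 0 0 255;0 0 -0.001 0 0 0 255;0 0 -0.001 0 0 0 255;0 0 0 0 0 0 255")

```text
clock: 8.2
tool_pos: [0.4649, 0.2652, 0.2487]
eef_rot: [0.0, 1.0, -0.0, -0.0]
wrist_force: [0.6, -0.2, -0.9]
grip_width: 0.0163
gripper_force: 58.7
```

>>> send_rows(rows="0 0 -0.001 0 0 0 255;0 0 -0.001 0 0 0 255;0 0 0 0 0 0 255")

```text
clock: 8.5
tool_pos: [0.4649, 0.2652, 0.2467]
eef_rot: [0.0, 1.0, -0.0, -0.0]
wrist_force: [-0.1, -0.3, -1.1]
grip_width: 0.0164
gripper_force: 58.7
```

>>> send_rows(rows="0 0 -0.001 0 0 0 255;0 0 -0.001 0 0 0 255;0 0 -0.001 0 0 0 255;0 0 -0.001 0 0 0 255;0 0 0 0 0 0 255")

```text
clock: 9.0
tool_pos: [0.4649, 0.2652, 0.2426]
eef_rot: [0.0, 1.0, -0.0, -0.0]
wrist_force: [-0.5, -0.3, -0.2]
grip_width: 0.0162
gripper_force: 58.7
```

>>> send_rows(rows="0 0 -0.002 0 0 0 255;0 0 -0.002 0 0 0 255;0 0 -0.001 0 0 0 255;0 0 -0.001 0 0 0 255;0 0 -0.001 0 0 0 255;0 0 0 0 0 0 255")

```text
clock: 9.6
tool_pos: [0.4649, 0.2652, 0.2357]
eef_rot: [0.0, 1.0, -0.0, -0.0]
wrist_force: [0.4, 0.1, -0.0]
grip_width: 0.0163
gripper_force: 58.7
```

>>> send_rows(rows="0 0 -0.001 0 0 0 255;0 0 -0.001 0 0 0 255;0 0 -0.001 0 0 0 255;0 0 0 0 0 0 255")

```text
clock: 10.0
tool_pos: [0.4649, 0.2652, 0.2327]
eef_rot: [0.0, 1.0, -0.0, -0.0]
wrist_force: [-0.3, -0.2, -0.7]
grip_width: 0.0159
gripper_force: 58.7
```

>>> send_rows(rows="0 0 -0.001 0 0 0 255;0 0 -0.001 0 0 0 255;0 0 0 0 0 0 255")

```text
clock: 10.3
tool_pos: [0.4649, 0.2652, 0.2307]
eef_rot: [0.0, 1.0, -0.0, -0.0]
wrist_force: [0.4, 0.3, -1.6]
grip_width: 0.0163
gripper_force: 58.7
```

>>> send_rows(rows="0 0 -0.001 0 0 0 255;0 0 -0.001 0 0 0 255;0 0 0 0 0 0 255")

```text
clock: 10.6
tool_pos: [0.4649, 0.2652, 0.2287]
eef_rot: [0.0, 1.0, -0.0, -0.0]
wrist_force: [-0.0, 0.1, -0.5]
grip_width: 0.0162
gripper_force: 58.7
```

>>> send_rows(rows="0 0 -0.001 0 0 0 255;0 0 -0.001 0 0 0 255;0 0 0 0 0 0 255")

```text
clock: 10.9
tool_pos: [0.4649, 0.2652, 0.2267]
eef_rot: [0.0, 1.0, -0.0, -0.0]
wrist_force: [-0.2, 0.9, -0.4]
grip_width: 0.0162
gripper_force: 58.7
```

>>> send_rows(rows="0 0 -0.001 0 0 0 255;0 0 -0.001 0 0 0 255;0 0 0 0 0 0 255")

```text
clock: 11.2
tool_pos: [0.4649, 0.2652, 0.2247]
eef_rot: [0.0, 1.0, -0.0, -0.0]
wrist_force: [-0.3, 0.3, -1.7]
grip_width: 0.0166
gripper_force: 58.7
```

>>> send_rows(rows="0 0 -0.001 0 0 0 255;0 0 -0.001 0 0 0 255;0 0 0 0 0 0 255")

```text
clock: 11.5
tool_pos: [0.4649, 0.2652, 0.2227]
eef_rot: [0.0, 1.0, -0.0, -0.0]
wrist_force: [-1.0, 0.4, -1.0]
grip_width: 0.0163
gripper_force: 58.7
```

>>> send_rows(rows="0 0 -0.001 0 0 0 255;0 0 -0.001 0 0 0 255;0 0 0 0 0 0 255")

```text
clock: 11.8
tool_pos: [0.4649, 0.2652, 0.2207]
eef_rot: [0.0, 1.0, -0.0, -0.0]
wrist_force: [-0.2, 0.1, -0.1]
grip_width: 0.0162
gripper_force: 58.7
```

>>> send_rows(rows="0 0 -0.001 0 0 0 255;0 0 -0.001 0 0 0 255;0 0 0 0 0 0 255")

```text
clock: 12.1
tool_pos: [0.4649, 0.2652, 0.2187]
eef_rot: [0.0, 1.0, -0.0, -0.0]
wrist_force: [-1.5, 0.7, -0.1]
grip_width: 0.0164
gripper_force: 58.7
```

>>> send_rows(rows="0 0 -0.001 0 0 0 255;0 0 -0.001 0 0 0 255;0 0 0 0 0 0 255")

```text
clock: 12.4
tool_pos: [0.4649, 0.2652, 0.2167]
eef_rot: [0.0, 1.0, -0.0, -0.0]
wrist_force: [0.2, -0.4, -1.3]
grip_width: 0.0164
gripper_force: 58.7
```

>>> send_rows(rows="0 0 -0.001 0 0 0 255;0 0 -0.001 0 0 0 255;0 0 0 0 0 0 255")

```text
clock: 12.7
tool_pos: [0.4649, 0.2652, 0.2147]
eef_rot: [0.0, 1.0, -0.0, -0.0]
wrist_force: [-0.2, 0.1, -1.4]
grip_width: 0.0161
gripper_force: 58.7
```

>>> send_rows(rows="0 0 -0.001 0 0 0 255;0 0 -0.001 0 0 0 255;0 0 0 0 0 0 255")

```text
clock: 13.0
tool_pos: [0.4652, 0.2653, 0.2133]
eef_rot: [-0.0, 1.0, -0.0, 0.0]
wrist_force: [0.4, 0.4, 1.1]
grip_width: 0.0165
gripper_force: 58.9
```

>>> send_rows(rows="0 0 -0.001 0 0 0 255;0 0 0 0 0 0 255")

```text
clock: 13.2
tool_pos: [0.4653, 0.2654, 0.2127]
eef_rot: [-0.0, 1.0, -0.0, 0.001]
wrist_force: [-0.2, -0.5, 3.8]
grip_width: 0.0167
gripper_force: 59.1
```

>>> send_rows(rows="0 0 -0.001 0 0 0 255;0 0 0 0 0 0 255")

```text
clock: 13.4
tool_pos: [0.4652, 0.2654, 0.2114]
eef_rot: [-0.0, 1.0, -0.0, 0.0]
wrist_force: [-0.4, -0.2, 5.0]
grip_width: 0.0162
gripper_force: 59.2
```

>>> send_rows(rows="0 0 -0.001 0 0 0 255;0 0 0 0 0 0 255")

```text
clock: 13.6
tool_pos: [0.4651, 0.2653, 0.21]
eef_rot: [-0.0, 1.0, -0.0, 0.0]
wrist_force: [-0.6, 0.9, 4.1]
grip_width: 0.0159
gripper_force: 59.2
```

>>> send_rows(rows="0 0 -0.001 0 0 0 255;0 0 0 0 0 0 255")

```text
clock: 13.8
tool_pos: [0.4651, 0.2653, 0.209]
eef_rot: [-0.0, 1.0, -0.0, 0.0]
wrist_force: [-0.5, -0.6, 4.6]
grip_width: 0.0162
gripper_force: 59.2
```

```bash
cat > tray.py <<'E'
from h import *
import sys
o=sensors.observe();print(o["clock"],o["tool_pos"],o["wrist_force"])
s=viewer.get_image("scene")[:,:,::-1];cv2.imwrite(f"pics/tr{sys.argv[1]}.png",s)
for f in(cv2.imread("pics/scene0.png"),s):
    b=blobs(f[:,:,::-1].copy(),(105,120,50),(125,255,255),(215,285,300,384),20);print(b)
E
python3 tray.py 0
```

```text
13.8 [0.46507777 0.2653301  0.20898634] [-0.54614961 -0.58283054  4.5653556 ]
[(array([237, 312,  25,  42]), np.int32(218), array([249.6 , 333.39]))]
[(array([237, 312,  26,  42]), np.int32(228), array([249.78, 333.11]))]
```

>>> send_rows(rows="0 0 -0.0005 0 0 0 255;0 0 0 0 0 0 255")

```text
clock: 14.05
tool_pos: [0.4651, 0.2653, 0.2085]
eef_rot: [-0.0, 1.0, -0.0, 0.0]
wrist_force: [0.1, -0.6, 5.4]
grip_width: 0.0164
gripper_force: 59.2
```

```bash
python3 tray.py 1
```

```text
14.05 [0.46506994 0.26530134 0.20848866] [ 0.13801296 -0.58259774  5.39877841]
[(array([237, 312,  25,  42]), np.int32(218), array([249.6 , 333.39]))]
[(array([237, 312,  26,  42]), np.int32(230), array([249.95, 333.01]))]
```

>>> send_rows(rows="0 0 -0.0005 0 0 0 255;0 0 0 0 0 0 255")

```text
clock: 14.3
tool_pos: [0.4648, 0.2652, 0.2075]
eef_rot: [0.0, 1.0, -0.0, -0.0]
wrist_force: [-0.4, 0.6, 3.6]
grip_width: 0.0165
gripper_force: 59.1
```

```bash
python3 tray.py 2
```

```text
14.3 [0.46481072 0.26521175 0.20747191] [-0.36138393  0.57943418  3.64867101]
[(array([237, 312,  25,  42]), np.int32(218), array([249.6 , 333.39]))]
[(array([252, 321,  25,  43]), np.int32(239), array([264.57, 342.24]))]
```

The tray front moved about 17 px, from (249.6,333.4) to (264.6,342.2), so the tray is out. Withdraw.

>>> send_rows(rows="0 0 0.005 0 0 0 255;0 0 0.01 0 0 0 255;0 0 0.015 0 0 0 255;0 0 0.02 0 0 0 255;0 0 0.02 0 0 0 255;0 0 0.02 0 0 0 255;0 0 0.02 0 0 0 255;0 0 0.01 0 0 0 255")

```text
clock: 15.15
tool_pos: [0.4653, 0.2654, 0.331]
eef_rot: [-0.001, 1.0, -0.0, 0.002]
wrist_force: [-0.0, 0.3, -0.6]
grip_width: 0.0159
gripper_force: 58.7
```

```bash
python3 tray.py 3; python3 - <<'E'
from h import *
a=proj("scene",[.377,.2654,.02]);b=proj("scene",[.342,.2654,.02]);print(b-a)
E
```

```text
15.15 [0.46530237 0.2654009  0.33096029] [-0.00222532  0.32548349 -0.60028581]
[(array([237, 312,  25,  42]), np.int32(218), array([249.6 , 333.39]))]
[(array([252, 321,  25,  43]), np.int32(247), array([264.6 , 342.18]))]
[14.72751752  9.30870863]
```

>>> send_rows(rows="0.005 -0.02 0 0 0 0 255;0.01 -0.045 0 0 0 0 255;0.01 -0.045 0 0 0 0 255;0.01 -0.045 0 0 0 0 255;0.01 -0.045 0 0 0 0 255;0.01 -0.045 0 0 0 0 255;0.01 -0.045 0 0 0 0 255;0.01 -0.045 0 0 0 0 255")

```text
clock: 16.0
tool_pos: [0.5396, -0.0716, 0.3271]
eef_rot: [-0.0, 1.0, -0.0, -0.001]
wrist_force: [0.5, 0.8, -0.1]
grip_width: 0.0165
gripper_force: 58.8
```

>>> send_rows(rows="0.007 -0.045 0 0 0 0 255;0 -0.04 0 0 0 0 255;0 -0.018 0 0 0 0 255;0 0 0 0 0 0 255;0 0 0 0 0 0 255;0 0 0 0 0 0 255;0 0 0 0 0 0 255;0 0 0 0 0 0 255")

```text
clock: 16.8
tool_pos: [0.5471, -0.1716, 0.3281]
eef_rot: [-0.0, 1.0, 0.001, 0.0]
wrist_force: [1.0, 0.2, -1.3]
grip_width: 0.0163
gripper_force: 58.8
```

>>> send_rows(rows="0.0011 -0.0011 0 0 0 0 255;0 0 -0.015 0 0 0 255;0 0 -0.02 0 0 0 255;0 0 -0.01 0 0 0 255;0 0 0 0 0 0 255;0 0 0 0 0 0 255;0 0 0 0 0 0 255;0 0 0 0 0 0 255")

```text
clock: 17.6
tool_pos: [0.5485, -0.1741, 0.2841]
eef_rot: [0.0, 1.0, -0.0, 0.001]
wrist_force: [0.4, 0.3, -1.0]
grip_width: 0.0164
gripper_force: 58.8
```

```bash
python3 - <<'E'
from h import *
s=viewer.get_image("scene")[:,:,::-1];t=viewer.get_image("top")[:,:,::-1]
o=sensors.observe();print(o["clock"],o["tool_pos"],o["wrist_force"])
print(proj("scene",[.5466,-.1731,.082]),proj("scene",[.5466,-.1731,o["tool_pos"][2]-.1904]))
cv2.imwrite("pics/i4.png",np.hstack([cv2.resize(s[125:175,260:310],None,fx=8,fy=8),cv2.resize(t[165:215,290:340],None,fx=8,fy=8)]))
E
```

```text
17.7 [ 0.54835671 -0.17398182  0.28378579] [-0.0498006  -1.15320568 -1.03398175]
[282.58209948 153.61075299] [282.86524322 150.56416825]
```

View pics/i4.png

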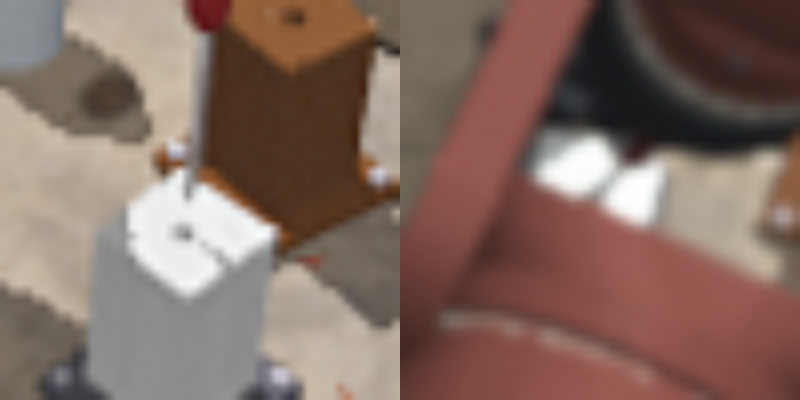

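Scene crop shows the bore at (183,232) and the shank tip just above it at about (190,198). Next I'll measure the sideways offset.

```bash
cat > bore.py <<'E'
from h import *
np.set_printoptions(precision=4,suppress=True,linewidth=150)
s=viewer.get_image("scene").astype(float).mean(2)
o=sensors.observe();tp=o["tool_pos"];print(o["clock"],tp,o["wrist_force"])
w=np.clip(215-s[151:157,279:287],0,None)
print(s[146:158,277:290].astype(int))
vv,uu=np.mgrid[151:157,279:287]; b=np.array([(w*uu).sum(),(w*vv).sum()])/w.sum(); P=plane("scene",*b,.082); print("bore px",b,P)
for z in np.arange(tp[2]-.188,tp[2]-.155,.004):
    u,v=proj("scene",[P[0],P[1],z]); print(round(z,3),round(u,2),round(v,2),s[int(round(v)),278:290].astype(int))
E
python3 bore.py
```

```text
17.75 [ 0.5483 -0.174   0.2836] [-0.3525 -0.1912 -0.8345]
[[177 187 145  57 144 235 166 109  93  81  53  46  48]
 [174 178 173 160 228 255 172 126 100  88  78  49  50]
 [172 197 227 229 243 236 145 193 237 169  94  84  57]
 [197 228 239 238 240 239 132 226 251 239 212 129  78]
 [233 237 237 235 238 242 194 235 243 245 240 235 168]
 [243 237 236 236 237 239 232 239 240 240 239 244 236]
 [242 237 235 236 239 228 234 240 240 238 238 235 241]
 [243 238 235 239 209 172 171 230 240 238 239 234 236]
 [234 239 236 239 207 160 119 216 240 241 240 236 234]
 [242 240 236 236 232 226 222 235 195 235 244 241 236]
 [241 242 239 235 237 237 239 240 224 194 184 240 246]
 [208 244 243 236 235 235 236 236 241 230 163 186 218]]
bore px [282.9189 153.8916] [ 0.5453 -0.1726  0.082 ]
0.096 283.26 150.25 [237 237 235 238 242 194 235 243 245 240 235 168]
0.1 283.36 149.16 [228 239 238 240 239 132 226 251 239 212 129  78]
0.104 283.47 148.07 [197 227 229 243 236 145 193 237 169  94  84  57]
0.108 283.57 146.97 [178 173 160 228 255 172 126 100  88  78  49  50]
0.112 283.67 145.86 [187 145  57 144 235 166 109  93  81  53  46  48]
0.116 283.78 144.74 [183  96  57  82  73 111 115  67  42  48  50  54]
0.12 283.88 143.62 [169 114  88 159 161 127 117  65  47  51  53  51]
0.124 283.99 142.49 [152 181 187 202 163 128 135  77  44  53  51  51]
0.128 284.1 141.36 [ 93 171 180 183 187 162 141  75  45  51  53  52]
```

>>> send_rows(rows="0.0003 0.001 0 0 0 0 255;0 0 -0.003 0 0 0 255;0 0 -0.003 0 0 0 255;0 0 -0.002 0 0 0 255;0 0 -0.001 0 0 0 255;0 0 0 0 0 0 255;0 0 0 0 0 0 255")

```text
clock: 18.45
tool_pos: [0.5484, -0.1729, 0.2739]
eef_rot: [0.0, 1.0, -0.0, 0.0]
wrist_force: [0.2, -0.1, -0.5]
grip_width: 0.0161
gripper_force: 58.8
```

>>> send_rows(rows="0 0 -0.001 0 0 0 255;0 0 -0.001 0 0 0 255;0 0 -0.001 0 0 0 255;0 0 0 0 0 0 255")

```text
clock: 18.85
tool_pos: [0.5483, -0.1728, 0.2707]
eef_rot: [-0.0, 1.0, -0.0, -0.0]
wrist_force: [-0.5, -0.0, -1.2]
grip_width: 0.0162
gripper_force: 58.8
```

>>> send_rows(rows="0 0 -0.001 0 0 0 255;0 0 -0.001 0 0 0 255;0 0 0 0 0 0 255")

```text
clock: 19.15
tool_pos: [0.5483, -0.1728, 0.2687]
eef_rot: [-0.0, 1.0, -0.0, -0.0]
wrist_force: [-0.6, 0.1, -0.9]
grip_width: 0.0163
gripper_force: 58.8
```

>>> send_rows(rows="0 0 -0.003 0 0 0 255;0 0 -0.003 0 0 0 255;0 0 -0.003 0 0 0 255;0 0 0 0 0 0 255")

```text
clock: 19.55
tool_pos: [0.5481, -0.1727, 0.259]
eef_rot: [-0.0, 1.0, -0.0, -0.001]
wrist_force: [0.1, 0.2, -1.5]
grip_width: 0.0161
gripper_force: 58.8
```

>>> send_rows(rows="0 0 -0.006 0 0 0 255;0 0 -0.008 0 0 0 255;0 0 -0.008 0 0 0 255;0 0 -0.008 0 0 0 255;0 0 -0.008 0 0 0 255;0 0 -0.006 0 0 0 255;0 0 0 0 0 0 255;0 0 0 0 0 0 255")

```text
clock: 20.35
tool_pos: [0.5484, -0.1729, 0.2158]
eef_rot: [-0.0, 1.0, -0.0, -0.0]
wrist_force: [-0.3, -0.6, -0.7]
grip_width: 0.0164
gripper_force: 58.8
```

>>> send_rows(rows="0 0 -0.004 0 0 0 255;0 0 -0.004 0 0 0 255;0 0 -0.004 0 0 0 255;0 0 -0.002 0 0 0 255;0 0 -0.002 0 0 0 255;0 0 0 0 0 0 255;0 0 0 0 0 0 255")

```text
clock: 21.05
tool_pos: [0.5484, -0.1729, 0.1999]
eef_rot: [-0.0, 1.0, -0.0, 0.0]
wrist_force: [0.3, 0.7, -1.0]
grip_width: 0.0162
gripper_force: 58.8
```

>>> send_rows(rows="0 0 -0.002 0 0 0 255;0 0 -0.002 0 0 0 255;0 0 -0.001 0 0 0 255;0 0 0 0 0 0 255;0 0 0 0 0 0 255")

```text
clock: 21.55
tool_pos: [0.5484, -0.1729, 0.1949]
eef_rot: [-0.0, 1.0, -0.0, -0.0]
wrist_force: [-0.2, 0.4, -0.8]
grip_width: 0.0161
gripper_force: 58.8
```

>>> send_rows(rows="0 0 -0.001 0 0 0 255;0 0 0 0 0 0 255")

```text
clock: 21.75
tool_pos: [0.5485, -0.1729, 0.194]
eef_rot: [0.0, 1.0, -0.0, 0.0]
wrist_force: [0.3, -0.1, -0.5]
grip_width: 0.0166
gripper_force: 58.9
```

>>> send_rows(rows="0 0 -0.001 0 0 0 255;0 0 0 0 0 0 255")

```text
clock: 21.95
tool_pos: [0.5487, -0.173, 0.1938]
eef_rot: [0.0, 1.0, -0.0, 0.0]
wrist_force: [-1.0, 0.2, 4.1]
grip_width: 0.0163
gripper_force: 59.3
```

Seated at z ≈ 0.194 with a 5 N contact. Release and retreat straight up.

>>> send_rows(rows="0 0 0 0 0 0 160;0 0 0 0 0 0 100;0 0 0 0 0 0 0;0 0 0 0 0 0 0;0 0 0 0 0 0 0;0 0 0 0 0 0 0;0 0 0 0 0 0 0;0 0 0 0 0 0 0")

```text
clock: 22.75
tool_pos: [0.5484, -0.1728, 0.1929]
eef_rot: [0.0, 1.0, -0.0, -0.0]
wrist_force: [-0.1, 0.6, 0.1]
grip_width: 0.0851
gripper_force: 0.0
```

>>> send_rows(rows="0 0 0.01 0 0 0 0;0 0 0.02 0 0 0 0;0 0 0.03 0 0 0 0;0 0 0.04 0 0 0 0;0 0 0.03 0 0 0 0;-0.03 -0.03 0 0 0 0 0;-0.03 -0.035 0 0 0 0 0;-0.03 -0.035 0 0 0 0 0")

```text
clock: 23.55
tool_pos: [0.4576, -0.2735, 0.3245]
eef_rot: [0.001, 1.0, 0.001, 0.001]
wrist_force: [0.9, 0.1, 0.7]
grip_width: 0.0851
gripper_force: 0.0
```

>>> send_rows(rows="-0.03 -0.035 0 0 0 0 0;-0.03 -0.035 0 0 0 0 0;-0.03 -0.035 0 0 0 0 0;-0.03 -0.035 0 0 0 0 0;0 0 0 0 0 0 0;0 0 0 0 0 0 0;0 0 0 0 0 0 0")

```text
clock: 24.25
tool_pos: [0.3389, -0.4123, 0.3234]
eef_rot: [0.0, 1.0, 0.0, 0.0]
wrist_force: [0.4, -0.0, -1.0]
grip_width: 0.0855
gripper_force: 0.0
```

```bash
python3 - <<'E'
from h import *
s=viewer.get_image("scene");t=viewer.get_image("top")
cv2.imwrite("pics/end.png",np.hstack([cv2.resize(s[:,:,::-1][110:190,230:350],None,fx=3.3,fy=3.3),cv2.resize(t[:,:,::-1][165:245,240:360],None,fx=3.3,fy=3.3)]))
print(blobs(s,(172,150,60),(180,255,255),(270,115,300,165)),blobs(t,(0,150,60),(6,255,255),(300,175,330,205)))
print(blobs(s,(105,120,50),(125,255,255),(215,285,300,384),20)[0][2])
E
```

```text
[(array([283, 126,   5,   8]), np.int32(25), array([285.08, 128.56])), (array([284, 138,   2,   2]), np.int32(3), array([284.33, 138.33])), (array([282, 146,   3,   2]), np.int32(4), array([283.25, 146.75])), (array([282, 149,   3,   1]), np.int32(3), array([283., 149.])), (array([282, 151,   3,   4]), np.int32(6), array([282.5 , 152.83]))] [(array([316, 182,   4,   5]), np.int32(16), array([317.5 , 183.88]))]
[264.48 342.22]
```

View pics/end.png

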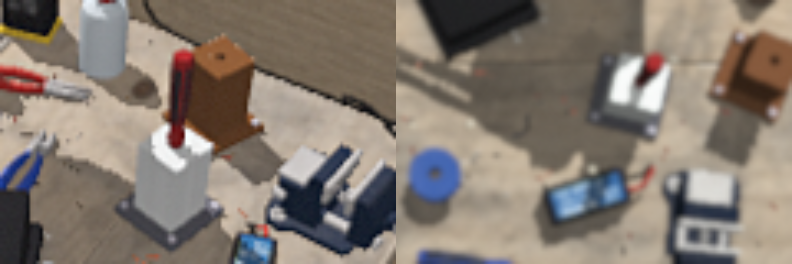

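The driver stands home in the stand, with its handle end at the same pixels as at the start. The tray is out and the arm is clear.

```bash
python3 -c "
from cell import order
print(order.sign_off())"
```

```text
the job is handed in; nothing more can be done
None
```

The tray sprung fully out (about 35 mm) with the highest measured press about 5.4 N. The red driver is back in its stand, fully home and released, and the job is handed in at about 24 s.

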